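# Find the full gas cartridge on the balance and load it

## Task

One of the two look-alike gas cartridges is full, the other spent: stand them gently on opposite pans of the balance, let go and see which side drops. Then take the one that dropped and push it, foot first, into the well of the sparkling-water maker until its stiff valve is fully home against the stop, feeling for the stop and not pushing much harder than the valve needs (it slides at about 8 N; 25 N does damage). Leave the spent one standing on its pan, press on the balance with no more than 20 N and leave the lime, the salt shaker and the tumbler where they are.

Things in the scene. Friction and masses are not known exactly. Their poses are not given: they have to be found in the camera images.
- cartridge_1: gas cartridge, bare steel with a blue band near the foot: an upright cylinder, 36 mm in diameter, 110 mm tall; origin at the centre of its foot, z up its axis. Foot chamfered (29 mm wide, 36 mm from 5 mm up); wall straight up to 94 mm, then domed. Looks just like the other one and either may be the full one (about 0.34 kg full, 0.22 kg spent, within a tenth).
- cartridge_2: the other gas cartridge, same size, looks and frame.
- balance: counter balance, fixed to the worktop: green cast foot 100 mm by 150 mm, housing up to 70 mm high, a steel beam on a pivot 58 mm up; origin on the worktop under the pivot, y towards the left pan, z up. The pans stand 90 mm to either side of the pivot, kept level by a linkage.
- left_pan (a point): centre of the flat floor of the left (+y of the balance) brass pan, a dish with a floor 65 mm wide and a flared rim 4.5 mm high; 94 mm above the worktop when the beam is level, 12.5 mm lower or higher when that side is down or up. z up.
- right_pan (a point): the same for the right (-y of the balance) pan.
- beam (a joint): tilt of the balance beam in rad: 0 level (empty), +0.14 left pan down on its stop, -0.14 right pan down on its stop. It swings slowly, damped; a stop is reached within about 2 s.
- maker: sparkling-water maker, fixed to the worktop: white foot 300 mm by 90 mm, 22 mm high, with a round white cartridge well at its front end and a white tower 276 mm tall behind (its front face 145 mm from the well's axis), on which a steel swan-neck spout rises to 373 mm and reaches over the sink. Origin on the worktop under the well's axis, x from the well to the tower, z up.
- well (a point): centre of the mouth of the cartridge well, 85 mm above the worktop: a vertical bore 39 mm in diameter in a collar 62 mm wide; z up. In it is an orange valve plunger, which the cartridge's foot pushes down. Its seat is adjustable and its height differs each time and is not measured: the foot meets the plunger 30 to 48 mm below the mouth, and the hard stop comes 5 mm further.
- valve (a joint): how far the valve plunger in the well has been pushed down from where it was, in m: 0 untouched, 0.005 fully home on a hard stop. It slides stiffly at about 8 N and stays where it is left.
- lime: a lime, 53 mm by 46 mm, 48 mm high, origin at its underside; leave it alone.
- salt_shaker: a salt shaker, 44 mm wide, 90 mm tall, origin at its underside; leave it alone.
- tumbler: a clear glass tumbler, 69 mm wide, 92 mm tall, origin at its underside; leave it alone.
Mind the look-alikes: they are no part of the job. What is shaped like the cartridge_1 but turquoise is not meant.

How it is judged:
By the outcome, as a careful person would: the job done as asked, in the order asked, and still so for the second after the job is handed in, with the robot touching nothing.
It also fails if it takes over 70 s, if anything falls off the work surface, if the arm or the gripper's body presses on something with over 40 N, if the wrist force passes 120 N, or if a joint passes its speed limit or range.

## Robot

A 6-joint arm with a two-finger parallel gripper is mounted at the origin on a cart in front of the work surface, level with it; the furniture and walls round the work are solid. World frame = base frame: x ahead of the robot, y to its left, z up, the work surface at z = 0. Lengths are in m, angles in degrees, forces in N, time in s.
With the tool pointing down it reaches from about 0.35 to 0.875 m from the base axis. Payload 4.2 kg.
Tool frame: the origin (TCP) lies midway between the tips of the shut fingers; the grasp point (between the pads) lies 19 mm behind it; z points along the fingers, y is the line along which they close (so a half turn about z gives the same grasp; the last joint's range is limited). The gripper opens to 87 mm and grips with 3 to 60 N. Pads are 19 mm wide; open, the fingers measure 117 mm over their backs; the gripper's body (75 mm by 190 mm) begins 51 mm behind the grasp point.
Start: joints at [-58.579, 22.042, 0.453, 0, -68.411, -14.817], TCP at [0.179, -0.599, 0.223] pointing down, gripper open.
Joint ranges: [-179.83, 179.83], [-69.29, 118.12], [-61.27, 80.66], [-181.25, 117.63], [-171.15, -9.14], [-177.46, 177.46]. Speed limits (degrees/s): [159.86, 159.86, 180, 180, 180, 180].

## Interface

Orientations are given as a 3x3 rotation matrix whose columns are the frame's x, y, z axes.
In Python, from station import sensors, eyes, workorder gives the robot as it stands.
- The arm moves only by the shell command python3 -m handwheel 'ROWS'. ROWS is a JSON list of rows, 1 to 8 of them, each of 7 numbers: the opening from 0.0 (shut) to 1.0 (fully open), then dx, dy, dz in m, then a rotation vector rx, ry, rz in degrees; each row is the pose to reach, as a shift and turn from the pose commanded when the command began, along the tool's axes at that moment; what a row does not reach only later rows make up. A row lasts 1/10 s, in which the tool goes at most 0.05 m and 8.59 degrees, less where a joint would pass 70% of its speed; a pose out of reach is approached as far as the arm can. The fingers move at their own pace and stop on an object; the grip force is fixed at half the most. Time passes only in rows, so rows that do not move let the fingers close. It prints the time, the measured TCP pose, the force, the opening and the grip force at its end.
- sensors.sense(): the state, without advancing time (a new reading comes with each control period).
- eyes.capture(name): name is "scene" or "side" or "wrist"; returns a dict with "pixels" (480x640x3 uint8, red, green, blue), "z_map" (480x640 float32, m along the optical axis (not along the pixel's ray), 0 where there is no reading), "K" (3x3 intrinsics, pixels), "world_from_camera" (4x4, takes a point from camera to world coordinates). Camera axes: x right, y up, looking along -z (the intrinsics and any distortion apply to the point x, -y, -z); pixel columns grow to the right and rows downward; lengths in m; the calibration is good to about 2 mm. The wrist camera is an equidistant fisheye: a pixel r from the principal point sees the ray r / f radians off the axis. A picture is of the moment at which its call begins.
- workorder.finish_job(): hands the job in; it is judged then, once.
The state is a dict: "time_s": time; "joints": joint angles; "joint_velocities": joint speeds; "effort": joint torques, N m; "tcp_pos": TCP position; "ee_rot": TCP orientation; "wrist_force": force on the tool from outside, world axes, zero at the start; "moment": the same for the moment, N m; "gripper_width": opening from 0.0 (shut) to 1.0 (fully open); "gripper_force": force on a finger pad.
Only numpy, scipy, OpenCV 4.12 (cv2) and the standard library are available. Lean on these libraries where they do the work, as an engineer would, in place of code of your own. Each camera call takes 0.05 s, during which the arm holds its last target. There are 200 camera calls.

## Working session

There is one attempt and no reset: what is moved stays moved. The work goes in short steps, Python scripts to look and compute and a shell command to move; the robot and the scene stay as the last step left them, time stands still between calls to the robot, and variables do not carry over. Pictures are saved under pics/ and viewed, at most 10 in all, crops included, and the job is handed in when it is done.

```bash
mkdir -p pics
cat > h.py <<'E'
import numpy as np, cv2
from station import sensors, eyes, workorder
def cap(n,tag):
    c=eyes.capture(n); cv2.imwrite(f'pics/{tag}.png',c['pixels'][:,:,::-1]); np.savez(f'{tag}.npz',**c); return c
def pts(c):
    z=c['z_map']; K=c['K']; v,u=np.mgrid[0:480,0:640]
    X=(u-K[0,2])/K[0,0]*z; Y=(v-K[1,2])/K[1,1]*z
    P=np.stack([X,-Y,-z,np.ones_like(z)],-1)@np.array(c['world_from_camera']).T
    P=P[...,:3]; P[z==0]=np.nan; return P
E
python3 - <<'E'
from h import *
for n in('scene','side'):
    c=cap(n,n+'0'); print(n,c['K'].tolist(),np.round(c['world_from_camera'],3).tolist(),{k for k in c})
s=sensors.sense(); print({k:np.round(v,3).tolist() for k,v in s.items()})
a=cv2.imread('pics/scene0.png');b=cv2.imread('pics/side0.png')
E
```

```text
scene [[502.290956968603, 0.0, 318.97470495578506], [0.0, 502.290956968603, 248.04157888032702], [0.0, 0.0, 1.0]] [[-0.55, 0.642, -0.534, -0.111], [-0.835, -0.41, 0.367, 0.566], [0.017, 0.648, 0.761, 0.988], [0.0, 0.0, 0.0, 1.0]] {'world_from_camera', 'pixels', 'z_map', 'K'}
side [[473.8259870359812, 0.0, 318.41708091881765], [0.0, 473.8259870359812, 228.78962467761974], [0.0, 0.0, 1.0]] [[-0.959, 0.114, -0.261, 0.263], [-0.284, -0.445, 0.849, 0.93], [-0.019, 0.888, 0.459, 0.514], [0.0, 0.0, 0.0, 1.0]] {'world_from_camera', 'pixels', 'z_map', 'K'}
{'time_s': 0.1, 'joints': [-58.578, 22.086, 0.389, -0.025, -68.411, -14.816], 'joint_velocities': [-0.034, -0.131, 0.237, 0.21, -0.019, -0.069], 'effort': [-0.0, -39.169, 18.794, 4.232, 0.013, -0.0], 'tcp_pos': [0.178, -0.598, 0.222], 'ee_rot': [[-0.958, -0.286, -0.001], [-0.286, 0.958, 0.002], [0.0, 0.002, -1.0]], 'wrist_force': [0.233, -0.304, -0.457], 'moment': [0.046, 0.0, -0.04], 'gripper_force': 0.0, 'gripper_width': 1.001}
```

View pics/scene0.png

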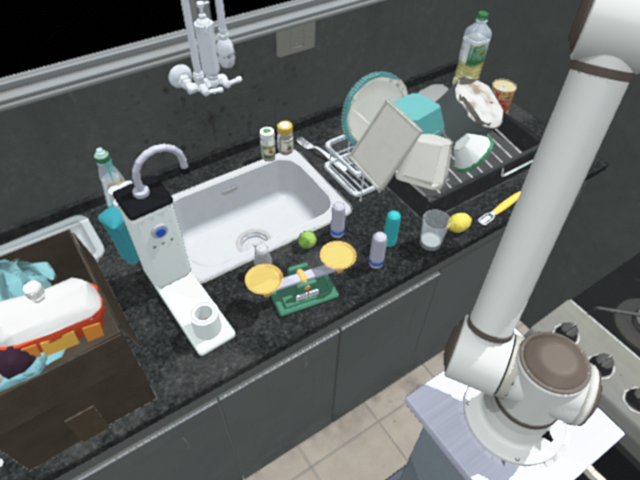

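View pics/side0.png

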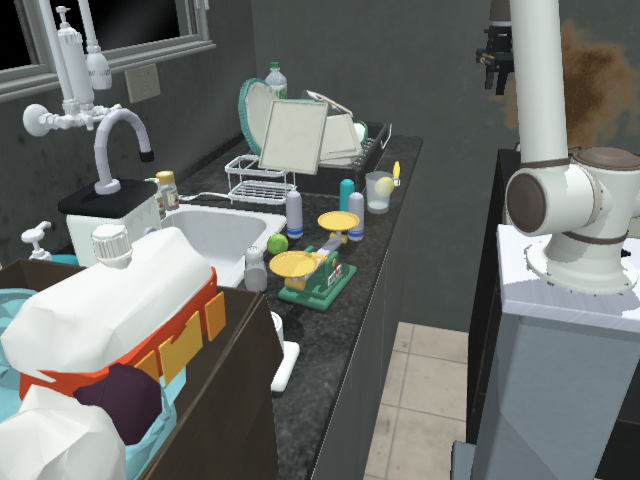

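The scene view shows cylinders at (338,218) and (378,250), both steel with a blue band near the foot, and a turquoise one at (392,228), which is the decoy. The two banded ones fit the description. The pans are at (265,280) and (338,257), the well at (205,316), the lime at (307,240), the salt shaker at (262,255) and the tumbler at (434,230). Next I'll take an enlarged crop to confirm and measure.

Run:
```python
from h import *
def ld(t): return dict(np.load(t+'.npz'))
c=ld('scene0'); P=pts(c); s=ld('side0'); Q=pts(s)
a=cv2.imread('pics/scene0.png')[185:360,180:460]; cv2.imwrite('pics/crop0.png',cv2.resize(a,None,fx=2.8,fy=2.8,interpolation=cv2.INTER_CUBIC))
def show(n,P,boxes):
    for k,(u0,v0,u1,v1,z0,z1) in boxes.items():
        p=P[v0:v1,u0:u1].reshape(-1,3); p=p[(p[:,2]>z0)&(p[:,2]<z1)]
        if len(p): print(n,k,len(p),np.round(np.median(p,0),4),'min',np.round(p.min(0),4),'max',np.round(p.max(0),4))
show('sc',P,dict(cA=(328,195,350,242,.02,.13),cB=(366,228,388,272,.02,.13),turq=(384,207,401,247,.02,.13),L=(244,262,285,297,.085,.12),R=(318,240,358,272,.085,.12),well=(188,298,222,340,.08,.09),lime=(297,231,317,249,.01,.06),salt=(254,242,270,270,.02,.1),tum=(420,210,448,250,.02,.12),foot=(150,270,235,355,.015,.027)))
show('si',Q,dict(cA=(286,186,303,242,.02,.13),cB=(347,190,366,242,.02,.13),L=(268,248,322,280,.085,.12),R=(316,210,362,238,.085,.12),turq=(340,178,356,215,.02,.13)))
```

```text
sc cA 405 [0.5892 0.0326 0.0741] min [0.58   0.0076 0.0208] max [0.6143 0.0436 0.1118]
sc cB 478 [0.4545 0.008  0.0707] min [ 0.4439 -0.062   0.02  ] max [0.5153 0.0201 0.1115]
sc turq 421 [ 0.4894 -0.0628  0.0815] min [ 0.444  -0.0886  0.0208] max [ 0.5139 -0.0009  0.1128]
sc L 875 [0.5086 0.2887 0.0938] min [0.4646 0.2486 0.0883] max [0.548  0.3302 0.1015]
sc R 778 [0.4763 0.1112 0.0939] min [0.4324 0.0707 0.0878] max [0.5169 0.1551 0.1018]
sc well 370 [0.5026 0.4378 0.0847] min [0.4744 0.4072 0.08  ] max [0.5356 0.4679 0.0897]
sc lime 265 [0.5978 0.1193 0.0362] min [0.5839 0.0888 0.0104] max [0.6261 0.1374 0.0491]
sc salt 380 [0.5881 0.2539 0.0774] min [0.5252 0.2288 0.0255] max [0.6146 0.2929 0.0992]
sc tum 877 [ 0.4425 -0.1628  0.0623] min [ 0.4063 -0.2564  0.02  ] max [ 0.5237 -0.1263  0.0947]
sc foot 2072 [0.5901 0.4515 0.0209] min [0.459  0.3916 0.015 ] max [0.6788 0.4925 0.0269]
si cA 685 [0.5957 0.0346 0.0626] min [ 0.5804 -0.2003  0.0201] max [0.6927 0.1131 0.1103]
si cB 711 [0.4553 0.0122 0.0872] min [ 0.4327 -0.2247  0.0202] max [0.5065 0.1403 0.1101]
si L 1027 [0.506  0.2857 0.0935] min [0.4649 0.2465 0.0907] max [0.5463 0.3301 0.0998]
si R 649 [0.4739 0.1069 0.0937] min [0.4327 0.0674 0.0908] max [0.5138 0.1543 0.0992]
si turq 589 [ 0.495  -0.0583  0.0868] min [ 0.4481 -0.2006  0.0308] max [0.5474 0.08   0.1105]
```

View pics/crop0.png

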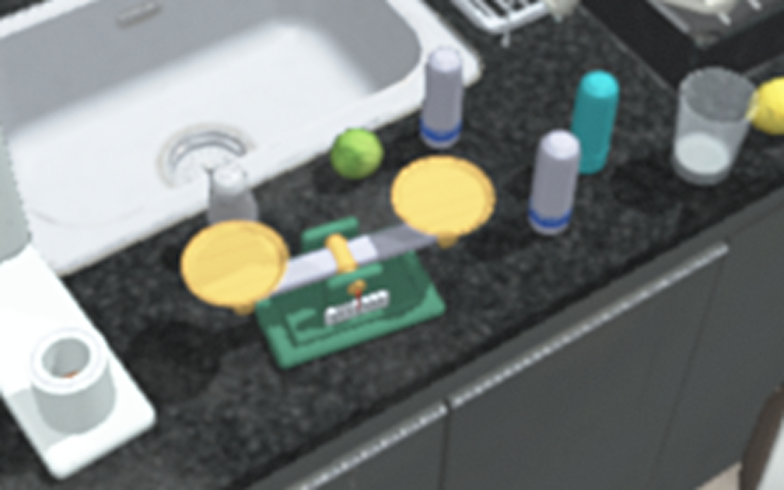

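The crop confirms it: the cylinders at (442,95) and (555,180) are steel with a blue band near the foot, and the one at (595,120) is turquoise. Now I'll fit the axes.

```bash
cat >> h.py <<'E'
from scipy.optimize import least_squares
def cyl(p,x0,r):
    f=lambda q:np.hypot(p[:,0]-q[0],p[:,1]-q[1])-r
    q=least_squares(f,x0,loss='soft_l1',f_scale=.001); return q.x,np.abs(f(q.x)).mean()
def sel(P,c,r,z0,z1):
    p=P.reshape(-1,3); p=p[np.isfinite(p[:,0])]; return p[(np.hypot(p[:,0]-c[0],p[:,1]-c[1])<r)&(p[:,2]>z0)&(p[:,2]<z1)]
E
python3 - <<'E'
from h import *
P,Q=[pts(dict(np.load(t+'.npz'))) for t in('scene0','side0')]
for k,c,r in(('A',(.598,.028),18),('B',(.464,.003),18),('T',(.499,-.067),18),('salt',(.6,.25),22)):
    for n,X in(('sc',P),('si',Q)):
        p=sel(X,c,.027,.03,.085); 
        if len(p)>20: print(k,n,len(p),*cyl(p,c,r/1000))
for n,X in(('sc',P),('si',Q)):
    for k,c in(('L',(.506,.289)),('R',(.474,.111))):
        p=sel(X,c,.055,.085,.105); h=cv2.minEnclosingCircle((p[:,:2]*1000).astype(np.float32)); fl=sel(X,c,.025,.08,.11)
        print(k,n,len(p),h,np.median(fl[:,2]))
    p=sel(X,(.504,.438),.045,.078,.092)
    if len(p)>20: print('well',n,len(p),cv2.minEnclosingCircle((p[:,:2]*1000).astype(np.float32)),np.median(p[:,2]))
# maker foot direction, tower, spout
p=P.reshape(-1,3);m=(p[:,2]>.016)&(p[:,2]<.026)&(p[:,1]>.36)&(p[:,1]<.56)&(p[:,0]>.43)&(p[:,0]<.7)
print(cv2.minAreaRect((p[m][:,:2]*1000).astype(np.float32)))
# well bore depths
q=sel(P,(.504,.438),.018,.02,.08);print(q[:,2].min() if len(q) else 0,len(q))
q=sel(P,(.45,.0),.4,.12,.5);print(np.round(q[::max(1,len(q)//15)],3).tolist())
E
```

```text
A sc 210 [0.60081703 0.02321427] 0.0011851403081163455
A si 343 [0.59961034 0.0213015 ] 0.0011483601016780817
B sc 212 [ 0.46360095 -0.00066564] 0.0010433500725968335
B si 224 [ 0.46278694 -0.00251734] 0.001134251673420165
T sc 200 [ 0.50140905 -0.07321012] 0.0011674542416978627
T si 172 [ 0.50012916 -0.07520445] 0.0012579585387532976
salt sc 253 [0.60648628 0.24233104] 0.0022581012834315653
salt si 568 [0.60273026 0.23891244] 0.0018850406256206874
L sc 875 ((506.59417724609375, 289.11712646484375), 42.020626068115234) 0.09313732560163002
R sc 778 ((474.8874816894531, 113.10823822021484), 42.98723602294922) 0.09321220973588074
well sc 396 ((505.5632019042969, 436.17669677734375), 32.52590560913086) 0.08441847298217031
L si 1027 ((505.9991455078125, 289.3622741699219), 43.046234130859375) 0.09315305003861946
R si 649 ((474.3348388671875, 110.88465881347656), 43.85845947265625) 0.09318674406152866
well si 136 ((488.08074951171875, 426.1980895996094), 22.527355194091797) 0.0842468146343254
((570.7369995117188, 441.79290771484375), (221.53709411621094, 89.1281509399414), 3.2819528579711914)
0.035561958814803174 6
[[0.786, -0.21, 0.304], [0.686, -0.316, 0.232], [0.647, -0.25, 0.236], [0.748, -0.117, 0.181], [0.573, -0.217, 0.213], [0.546, -0.221, 0.192], [0.573, -0.161, 0.152], [0.137, -0.03, 0.499], [0.124, -0.037, 0.46], [0.164, 0.016, 0.398], [0.109, 0.001, 0.384], [0.133, 0.046, 0.321], [0.11, 0.056, 0.281], [0.127, 0.096, 0.218], [0.097, 0.104, 0.211], [0.068, 0.11, 0.137]]
```

```bash
python3 -m handwheel '[[1,-0.3,0.33,0,0,0,60],[1,-0.3,0.33,0,0,0,60],[1,-0.3,0.33,0,0,0,60],[1,-0.3,0.33,0,0,0,60],[1,-0.3,0.33,0,0,0,60],[1,-0.3,0.33,0,0,0,60],[1,-0.3,0.33,0,0,0,60],[1,-0.3,0.33,0,0,0,60]]'
cat >> h.py <<'E'
def go(target,yaw=None):
    s=sensors.sense(); R=np.array(s['ee_rot']); d=R.T@(np.array(target)-s['tcp_pos'])
    print('tcp',np.round(s['tcp_pos'],4),'F',np.round(s['wrist_force'],2),'w',round(s['gripper_width'],3),'move',np.round(d,4),'yawY',round(np.degrees(np.arctan2(R[1,1],R[0,1])),1),'rows',np.ceil(np.linalg.norm(d)/.05))
E
python3 -c "
from h import *
go([.4632,-.0016,.2])"
```

```text
time_s: 0.9
tcp_pos: [0.3362, -0.272, 0.2225]
ee_rot: [[-0.726, 0.687, -0.0], [0.687, 0.726, 0.0], [0.0, -0.0, -1.0]]
wrist_force: [1.0, 0.1, -0.2]
gripper_width: 1.0
gripper_force: 0.0
tcp [ 0.3362 -0.272   0.2225] F [ 1.01  0.1  -0.19] w 1.0 move [0.0937 0.2837 0.0225] yawY 46.6 rows 6.0
```

```bash
python3 -m handwheel '[[1,0.0937,0.2837,0.0025,0,0,20],[1,0.0937,0.2837,0.0025,0,0,20],[1,0.0937,0.2837,0.0025,0,0,20],[1,0.0937,0.2837,0.0025,0,0,20],[1,0.0937,0.2837,0.0025,0,0,20],[1,0.0937,0.2837,0.0025,0,0,20],[1,0.0937,0.2837,0.0025,0,0,20],[1,0.0937,0.2837,0.0025,0,0,20]]'
python3 -c "
from h import *
go([.4632,-.0016,.061]);c=cap('wrist','w1');print(c['K'],np.round(c['world_from_camera'],3))"
```

```text
time_s: 1.7
tcp_pos: [0.4623, -0.0001, 0.2196]
ee_rot: [[-0.456, 0.89, -0.001], [0.89, 0.456, -0.0], [0.0, -0.001, -1.0]]
wrist_force: [-0.1, -0.0, -0.2]
gripper_width: 0.998
gripper_force: 0.0
tcp [ 4.623e-01 -1.000e-04  2.196e-01] F [-0.15 -0.01 -0.23] w 0.998 move [-0.0018  0.0002  0.1586] yawY 27.1 rows 4.0
[[371.64829954   0.         323.66598962]
 [  0.         371.64829954 244.83675273]
 [  0.           0.           1.        ]] [[ 0.89  -0.44  -0.122  0.429]
 [ 0.456  0.857  0.24   0.066]
 [-0.001 -0.269  0.963  0.383]
 [ 0.     0.     0.     1.   ]]
```

View pics/w1.png

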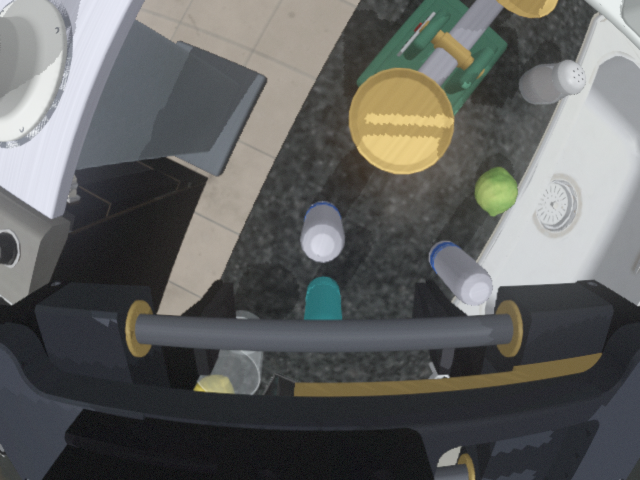

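The wrist view shows cartridge B at (322,232) centred between the fingers, with A at (462,272), turquoise at (323,297), and the right pan at (401,120). I'll fit these from the wrist depth as well.

```bash
cat >> h.py <<'E'
def wpts(c):
    z=c['z_map'];K=c['K'];v,u=np.mgrid[0:480,0:640];a=(u-K[0,2])/K[0,0];b=(v-K[1,2])/K[1,1];t=np.hypot(a,b)+1e-9
    k=np.tan(t)/t; P=np.stack([a*k*z,-b*k*z,-z,np.ones_like(z)],-1)@np.array(c['world_from_camera']).T
    P=P[...,:3];P[(z==0)|(t>1.2)]=np.nan;return P
E
python3 - <<'E'
from h import *
W=wpts(dict(np.load('w1.npz')))
for k,c in(('A',(.600,.022)),('B',(.463,-.0016))):
    p=sel(W,c,.027,.03,.085);print(k,len(p),*cyl(p,c,.018)); q=sel(W,c,.03,.1,.12);print(q[:,2].max() if len(q) else 0)
p=sel(W,(.475,.112),.055,.085,.105);print(len(p),cv2.minEnclosingCircle((p[:,:2]*1000).astype(np.float32)))
E
python3 -m handwheel '[[1,-0.0018,0.000,0.05,0,0,0],[1,-0.0018,0.000,0.1,0,0,0],[1,-0.0018,0.000,0.14,0,0,0],[1,-0.0018,0.000,0.1586,0,0,0],[1,-0.0018,0.000,0.1586,0,0,0]]'
```

```text
A 867 [0.59982893 0.02153582] 0.0003290709678721696
0.11268538669934625
B 369 [ 0.46283423 -0.00233631] 0.00024253039796890604
0.1127568110348951
8718 ((473.6443786621094, 111.06715393066406), 41.872806549072266)
time_s: 2.25
tcp_pos: [0.4595, -0.0059, 0.059]
ee_rot: [[-0.45, 0.893, -0.007], [0.893, 0.45, -0.002], [0.001, -0.008, -1.0]]
wrist_force: [-0.1, -0.2, 1.3]
gripper_width: 1.0
gripper_force: 0.0
```

```bash
python3 -m handwheel '[[1,0,0,0,0,0,0],[1,0,0,0,0,0,0]]'; python3 -c "
from h import *
go([.4628,-.0023,.062])"
```

```text
time_s: 2.45
tcp_pos: [0.4634, -0.0041, 0.0631]
ee_rot: [[-0.452, 0.892, 0.003], [0.892, 0.452, 0.001], [-0.001, 0.003, -1.0]]
wrist_force: [0.6, -0.1, 0.3]
gripper_width: 0.996
gripper_force: 0.0
tcp [ 0.4634 -0.0041  0.0631] F [ 0.56 -0.14  0.33] w 0.996 move [0.0019 0.0003 0.0011] yawY 26.9 rows 1.0
```

```bash
python3 -m handwheel '[[1,0.001,0,0.001,0,0,0],[0,0.001,0,0.001,0,0,0],[0,0.001,0,0.001,0,0,0],[0,0.001,0,0.001,0,0,0],[0,0.001,0,0.001,0,0,0],[0,0.001,0,0.001,0,0,0],[0,0.001,0,0.001,0,0,0],[0,0.001,0,0.001,0,0,0]]'; python3 -c "
from h import *
go([.4628,-.0023,.062])"
```

```text
time_s: 3.25
tcp_pos: [0.4619, -0.0031, 0.0605]
ee_rot: [[-0.452, 0.892, -0.0], [0.892, 0.452, -0.0], [0.0, -0.0, -1.0]]
wrist_force: [0.1, -0.1, -0.4]
gripper_width: 0.45
gripper_force: 0.0
tcp [ 0.4619 -0.0031  0.0605] F [ 0.09 -0.12 -0.44] w 0.45 move [ 0.0003  0.0012 -0.0015] yawY 26.9 rows 1.0
```

```bash
python3 -m handwheel '[[0,0,0,0,0,0,0],[0,0,0,0,0,0,0],[0,0,0,0,0,0,0],[0,0,0,-0.03,0,0,0],[0,0,0,-0.07,0,0,0],[0,0,0,-0.11,0,0,0],[0,0,0,-0.13,0,0,0],[0,0,0,-0.13,0,0,0]]'; python3 -m handwheel '[[0,0,0,0,0,0,0],[0,0,0,0,0,0,0]]'; python3 -c "
from h import *
print(sensors.sense()['gripper_force'])
go([.4742,.1115,.19])"
```

```text
time_s: 4.05
tcp_pos: [0.4633, -0.0027, 0.1931]
ee_rot: [[-0.452, 0.892, 0.006], [0.892, 0.452, 0.002], [-0.001, 0.006, -1.0]]
wrist_force: [-0.2, -0.7, -3.6]
gripper_width: 0.404
gripper_force: 30.0
time_s: 4.25
tcp_pos: [0.4603, -0.0034, 0.1883]
ee_rot: [[-0.452, 0.892, -0.005], [0.892, 0.452, -0.001], [0.001, -0.005, -1.0]]
wrist_force: [0.1, -0.8, -2.1]
gripper_width: 0.401
gripper_force: 30.0
29.996079654665664
tcp [ 0.4603 -0.0034  0.1883] F [ 0.12 -0.79 -2.14] w 0.401 move [ 0.0962  0.0643 -0.0018] yawY 26.9 rows 3.0
```

```bash
python3 -m handwheel '[[0,0.03,0.02,0,0,0,0],[0,0.06,0.04,0,0,0,0],[0,0.085,0.055,0,0,0,0],[0,0.0969,0.0625,0,0,0,0],[0,0.0969,0.0625,0,0,0,0],[0,0.0969,0.0625,0,0,0,0],[0,0.0969,0.0625,0,0,0,0]]';  python3 -c "
from h import *
go([.4740,.1117,.16]);c=cap('wrist','w2')
W=wpts(c);p=sel(W,(.475,.112),.055,.085,.105);print(len(p),cv2.minEnclosingCircle((p[:,:2]*1000).astype(np.float32)))"
```

```text
time_s: 4.95
tcp_pos: [0.4849, 0.0878, 0.1886]
ee_rot: [[-0.482, 0.876, -0.019], [0.875, 0.482, 0.037], [0.041, 0.001, -0.999]]
wrist_force: [0.0, -0.0, -3.2]
gripper_width: 0.406
gripper_force: 30.0
tcp [0.4849 0.0878 0.1886] F [ 0.02 -0.03 -3.24] w 0.406 move [0.025  0.0019 0.0297] yawY 28.8 rows 1.0
9001 ((473.9134521484375, 110.82564544677734), 41.858463287353516)
```

```bash
python3 -m handwheel '[[0,0,0,0,0,0,0],[0,0,0,0,0,0,0],[0,0,0,0,0,0,0]]';  python3 -c "
from h import *
s=sensors.sense();print(np.round(s['joints'],2),np.round(s['joint_velocities'],2),np.round(s['effort'],2))
go([.4740,.1115,.16])"
```

```text
time_s: 5.3
tcp_pos: [0.4855, 0.0885, 0.1891]
ee_rot: [[-0.482, 0.876, -0.018], [0.875, 0.483, 0.037], [0.041, 0.003, -0.999]]
wrist_force: [-0.8, 0.9, -2.9]
gripper_width: 0.401
gripper_force: 30.0
[  27.65   11.25  -19.05   -2.74  -59.63 -177.41] [ 0.14  0.11  0.16 -0.01 -0.01 -0.04] [ -0.03 -29.25  18.34   4.09  -0.04  -0.  ]
tcp [0.4855 0.0885 0.1891] F [-0.82  0.94 -2.93] w 0.401 move [0.0245 0.001  0.0301] yawY 28.9 rows 1.0
```

Joint 6 reached its range, so I'll turn back by 60°, which the symmetric grasp allows.

```bash
python3 -m handwheel '[[0,0,0,-0.02,0,0,-60],[0,0,0,-0.02,0,0,-60],[0,0,0,-0.02,0,0,-60],[0,0,0,-0.02,0,0,-60],[0,0,0,-0.02,0,0,-60],[0,0,0,-0.02,0,0,-60],[0,0,0,-0.02,0,0,-60],[0,0,0,-0.02,0,0,-60]]';python3 -m handwheel '[[0,0,0,0,0,0,0],[0,0,0,0,0,0,0]]'; python3 -c "
from h import *
s=sensors.sense();print(np.round(s['joints'],2))
go([.4740,.1113,.16])"
```

```text
time_s: 6.1
tcp_pos: [0.4858, 0.0879, 0.2089]
ee_rot: [[-1.0, 0.02, -0.018], [0.019, 0.999, 0.037], [0.019, 0.037, -0.999]]
wrist_force: [-0.6, 0.7, -2.2]
gripper_width: 0.406
gripper_force: 30.0
time_s: 6.3
tcp_pos: [0.4859, 0.0879, 0.2089]
ee_rot: [[-1.0, 0.022, -0.018], [0.021, 0.999, 0.037], [0.019, 0.037, -0.999]]
wrist_force: [-0.3, 0.1, -2.9]
gripper_width: 0.405
gripper_force: 30.0
[  27.57   10.23  -17.28   -2.68  -62.43 -117.57]
tcp [0.4859 0.0879 0.2089] F [-0.34  0.08 -2.9 ] w 0.405 move [0.0114 0.0213 0.0499] yawY 88.7 rows 2.0
```

```bash
cat >> h.py <<'E'
from scipy.spatial.transform import Rotation as Ro
def rot():
    R=np.array(sensors.sense()['ee_rot']); print('rotvec',np.round(Ro.from_matrix(R.T@np.diag([-1,1,-1.])).as_rotvec(degrees=True),2))
E
python3 -c "
from h import *
rot()"
```

```text
rotvec [ 2.13 -1.05 -1.24]
```

```bash
python3 -m handwheel '[[0,0.006,0.011,0.01,1,-0.5,-0.6],[0,0.012,0.0224,0.02,2.13,-1.05,-1.24],[0,0.012,0.0224,0.02,2.13,-1.05,-1.24],[0,0.012,0.0224,0.02,2.13,-1.05,-1.24],[0,0.012,0.0224,0.02,2.13,-1.05,-1.24],[0,0.012,0.0224,0.02,2.13,-1.05,-1.24]]'; python3 -c "
from h import *
rot()
go([.4740,.1113,.16])"
```

```text
time_s: 6.9
tcp_pos: [0.4745, 0.1111, 0.1904]
ee_rot: [[-1.0, -0.001, 0.001], [-0.001, 1.0, 0.001], [-0.001, 0.001, -1.0]]
wrist_force: [-0.2, 0.3, -2.7]
gripper_width: 0.406
gripper_force: 30.0
rotvec [0.03 0.06 0.06]
tcp [0.4745 0.1111 0.1904] F [-0.23  0.31 -2.7 ] w 0.406 move [0.0005 0.0002 0.0304] yawY 90.1 rows 1.0
```

```bash
python3 -m handwheel '[[0,0,0,0.015,0,0,0],[0,0,0,0.028,0,0,0],[0,0,0,0.033,0,0,0],[0,0,0,0.036,0,0,0],[0,0,0,0.039,0,0,0],[0,0,0,0.041,0,0,0],[0,0,0,0.043,0,0,0],[0,0,0,0.043,0,0,0]]'; python3 -m handwheel '[[0,0,0,0.002,0,0,0],[0,0,0,0.003,0,0,0],[0,0,0,0.004,0,0,0],[0,0,0,0.004,0,0,0],[0,0,0,0.004,0,0,0]]'; python3 -c "
from h import *
go([.4740,.1113,.142])
c=cap('scene','s2');P=pts(c)
for k in((.506,.289),(.474,.111)):
  p=sel(P,k,.043,.07,.125);print(np.percentile(p[:,2],[10,50,90]))"
```

```text
time_s: 7.7
tcp_pos: [0.474, 0.1114, 0.1469]
ee_rot: [[-1.0, -0.002, 0.0], [-0.002, 1.0, 0.0], [-0.0, 0.0, -1.0]]
wrist_force: [-0.3, -0.1, -2.6]
gripper_width: 0.404
gripper_force: 30.0
time_s: 8.2
tcp_pos: [0.4739, 0.1113, 0.1428]
ee_rot: [[-1.0, -0.002, -0.0], [-0.002, 1.0, -0.0], [0.0, -0.0, -1.0]]
wrist_force: [-0.1, -0.6, -3.0]
gripper_width: 0.402
gripper_force: 30.0
tcp [0.4739 0.1113 0.1428] F [-0.06 -0.56 -2.99] w 0.402 move [-0.0001  0.      0.0008] yawY 90.1 rows 1.0
[0.10291664 0.10553104 0.10910214]
[0.0799236  0.08312103 0.1087404 ]
```

```bash
python3 -m handwheel '[[0,0,0,0.001,0,0,0],[0,0,0,0.001,0,0,0],[0,0,0,0.001,0,0,0]]'; python3 -m handwheel '[[0.5,0,0,0.0,0,0,0],[0.6,0,0,0,0,0,0],[0.8,0,0,0,0,0,0],[1,0,0,0,0,0,0],[1,0,0,0,0,0,0],[1,0,0,0,0,0,0],[1,0,0,0,0,0,0],[1,0,0,0,0,0,0]]'; python3 -c "
from h import *
go([.4740,.1113,.3])"
```

```text
time_s: 8.55
tcp_pos: [0.4741, 0.1113, 0.142]
ee_rot: [[-1.0, -0.002, 0.0], [-0.002, 1.0, 0.0], [-0.0, 0.0, -1.0]]
wrist_force: [0.1, 0.0, -1.8]
gripper_width: 0.402
gripper_force: 30.0
time_s: 9.35
tcp_pos: [0.474, 0.1113, 0.1419]
ee_rot: [[-1.0, -0.002, 0.0], [-0.002, 1.0, -0.0], [-0.0, -0.0, -1.0]]
wrist_force: [0.6, 0.7, 0.3]
gripper_width: 0.978
gripper_force: 0.0
tcp [0.474  0.1113 0.1419] F [0.62 0.7  0.33] w 0.978 move [-0.     -0.     -0.1581] yawY 90.1 rows 4.0
```

```bash
python3 -m handwheel '[[1,0,0,-0.03,0,0,0],[1,0,0,-0.07,0,0,0],[1,0,0,-0.1,0,0,0],[1,-0.04,-0.03,-0.1,0,0,0],[1,-0.08,-0.06,-0.1,0,0,0],[1,-0.115,-0.08,-0.1,0,0,0],[1,-0.126,-0.0893,-0.09,0,0,0],[1,-0.126,-0.0893,-0.06,0,0,0]]'; python3 -m handwheel '[[1,0,0,0,0,0,0],[1,0,0,0,0,0,0]]'; python3 -c "
from h import *
go([.5999,.0218,.062]);rot()"
```

```text
time_s: 10.15
tcp_pos: [0.6032, 0.0212, 0.2032]
ee_rot: [[-1.0, 0.0, 0.006], [0.0, 1.0, 0.001], [-0.006, 0.001, -1.0]]
wrist_force: [-0.1, 0.2, 0.1]
gripper_width: 1.002
gripper_force: 0.0
time_s: 10.35
tcp_pos: [0.5996, 0.0223, 0.2017]
ee_rot: [[-1.0, -0.003, -0.002], [-0.003, 1.0, -0.001], [0.002, -0.001, -1.0]]
wrist_force: [0.5, -1.4, 0.6]
gripper_width: 0.997
gripper_force: 0.0
tcp [0.5996 0.0223 0.2017] F [ 0.45 -1.39  0.57] w 0.997 move [-0.0006 -0.0003  0.1397] yawY 90.2 rows 3.0
rotvec [-0.06 -0.09  0.15]
```

```bash
python3 -m handwheel '[[1,0,0,0.04,0,0,0],[1,0,0,0.08,0,0,0],[1,0,0,0.115,0,0,0],[1,0,0,0.135,0,0,0],[1,0,0,0.1395,0,0,0],[1,0,0,0.1395,0,0,0],[0,0,0,0.1395,0,0,0],[0,0,0,0.1395,0,0,0]]'; python3 -m handwheel '[[0,0,0,0,0,0,0],[0,0,0,0,0,0,0],[0,0,0,0,0,0,0],[0,0,0,0,0,0,0],[0,0,0,0,0,0,0],[0,0,0,0,0,0,0],[0,0,0,0,0,0,0],[0,0,0,0,0,0,0]]'; python3 -c "
from h import *
go([.5999,.0218,.062]);rot()"
```

```text
time_s: 11.15
tcp_pos: [0.6014, 0.0227, 0.0645]
ee_rot: [[-1.0, -0.003, 0.004], [-0.003, 1.0, 0.001], [-0.004, 0.001, -1.0]]
wrist_force: [-0.1, -0.1, -0.4]
gripper_width: 0.897
gripper_force: 0.0
time_s: 11.95
tcp_pos: [0.6001, 0.0223, 0.0624]
ee_rot: [[-1.0, -0.002, -0.0], [-0.002, 1.0, -0.0], [0.0, -0.0, -1.0]]
wrist_force: [0.5, 0.3, 0.1]
gripper_width: 0.403
gripper_force: 29.9
tcp [0.6001 0.0223 0.0624] F [0.48 0.27 0.06] w 0.403 move [ 0.0002 -0.0005  0.0004] yawY 90.1 rows 1.0
rotvec [-0.   -0.    0.12]
```

```bash
python3 -m handwheel '[[0,0,0,-0.03,0,0,0],[0,0,0,-0.07,0,0,0],[0,0,0,-0.12,0,0,0],[0,0,0,-0.17,0,0,0],[0,0,0.03,-0.2,0,0,0],[0,0,0.07,-0.2,0,0,0],[0,0.01,0.11,-0.2,0,0,0],[0,0.02,0.15,-0.2,0,0,0]]'; python3 -m handwheel '[[0,0.03,0.04,0,0,0,0],[0,0.055,0.08,0,0,0,0],[0,0.07,0.11,0,0,0,0],[0,0.0738,0.1169,0,0,0,0],[0,0.0738,0.1169,0,0,0,0],[0,0.0738,0.1169,0,0,0,0],[0,0.0738,0.1169,0.0,0,0,0]]'; python3 -c "
from h import *
go([.5063,.2892,.19]);rot()
c=cap('wrist','w3');cap('scene','s3');W=wpts(c);P=pts(dict(np.load('s3.npz')))
for k,X in(('w',W),('s',P)):
  p=sel(X,(.506,.289),.046,.105,.125);print(k,len(p),cv2.minEnclosingCircle((p[:,:2]*1000).astype(np.float32)),np.median(p[:,2]))"
```

```text
time_s: 12.75
tcp_pos: [0.5789, 0.1734, 0.2617]
ee_rot: [[-1.0, -0.001, -0.001], [-0.001, 1.0, 0.0], [0.001, 0.0, -1.0]]
wrist_force: [1.0, 0.6, -1.7]
gripper_width: 0.402
gripper_force: 29.9
time_s: 13.45
tcp_pos: [0.5063, 0.2877, 0.2622]
ee_rot: [[-1.0, -0.0, -0.0], [-0.0, 1.0, -0.001], [0.0, -0.001, -1.0]]
wrist_force: [0.2, -0.8, -1.8]
gripper_width: 0.403
gripper_force: 29.9
tcp [0.5063 0.2877 0.2622] F [ 0.25 -0.76 -1.76] w 0.403 move [-0.      0.0015  0.0722] yawY 90.0 rows 2.0
rotvec [-0.03 -0.02  0.02]
w 5240 ((505.40875244140625, 287.1127014160156), 41.7936897277832) 0.10808644717589877
s 696 ((505.7606506347656, 289.8389892578125), 42.973785400390625) 0.1070730562393743
```

```bash
python3 -m handwheel '[[0,0,0,0.03,0,0,0],[0,0,0,0.06,0,0,0],[0,0,0,0.078,0,0,0],[0,0,0,0.085,0,0,0],[0,0,0,0.088,0,0,0],[0,0,0,0.09,0,0,0],[0,0,0,0.09,0,0,0],[0,0,0,0.09,0,0,0]]'; python3 -m handwheel '[[0,0,0,0.001,0,0,0],[0,0,0,0.002,0,0,0],[0,0,0,0.002,0,0,0]]'; python3 -m handwheel '[[0,0,0,0.001,0,0,0],[0,0,0,0.001,0,0,0],[0,0,0,0.001,0,0,0]]'; python3 -c "
from h import *
go([.5063,.2885,.169]);rot()"
```

```text
time_s: 14.35
tcp_pos: [0.5063, 0.2893, 0.1735]
ee_rot: [[-1.0, -0.002, 0.002], [-0.002, 1.0, 0.001], [-0.002, 0.001, -1.0]]
wrist_force: [-0.7, 0.7, -2.1]
gripper_width: 0.405
gripper_force: 29.9
time_s: 14.65
tcp_pos: [0.5057, 0.289, 0.1704]
ee_rot: [[-1.0, -0.002, -0.0], [-0.002, 1.0, -0.0], [0.0, -0.0, -1.0]]
wrist_force: [-0.2, 0.3, -1.7]
gripper_width: 0.405
gripper_force: 29.9
time_s: 14.95
tcp_pos: [0.5058, 0.289, 0.1694]
ee_rot: [[-1.0, -0.002, 0.0], [-0.002, 1.0, -0.0], [-0.0, -0.0, -1.0]]
wrist_force: [-0.1, 0.1, -2.2]
gripper_width: 0.402
gripper_force: 29.9
tcp [0.5058 0.289  0.1694] F [-0.06  0.14 -2.21] w 0.402 move [-0.0005 -0.0005  0.0004] yawY 90.1 rows 1.0
rotvec [-0.01  0.    0.12]
```

```bash
python3 -m handwheel '[[0,0,0,0.001,0,0,0],[0,0,0,0.001,0,0,0],[0,0,0,0.001,0,0,0],[0,0,0,0.001,0,0,0]]';python3 -m handwheel '[[0,0,0,0.0006,0,0,0],[0,0,0,0.0006,0,0,0],[0,0,0,0.0006,0,0,0],[0,0,0,0.0006,0,0,0]]'; python3 -c "
from h import *
P=pts(cap('scene','s4'))
for k in((.506,.289),(.474,.111)):
  p=sel(P,k,.043,.07,.125);print(np.percentile(p[:,2],[10,30,50]))"
```

```text
time_s: 15.35
tcp_pos: [0.506, 0.2891, 0.1689]
ee_rot: [[-1.0, -0.002, 0.001], [-0.002, 1.0, 0.0], [-0.001, 0.0, -1.0]]
wrist_force: [-0.4, -0.6, 1.6]
gripper_width: 0.403
gripper_force: 29.9
time_s: 15.75
tcp_pos: [0.506, 0.2891, 0.168]
ee_rot: [[-1.0, -0.002, 0.001], [-0.002, 1.0, 0.0], [-0.001, 0.0, -1.0]]
wrist_force: [1.0, -0.4, 0.9]
gripper_width: 0.403
gripper_force: 29.9
[0.10290712 0.10463388 0.10589432]
[0.080231   0.08189371 0.08345536]
```

Contact is made, so the pan carries the cartridge. Releasing, waiting, then looking.

```bash
python3 -m handwheel '[[0.5,0,0,0,0,0,0],[0.6,0,0,0,0,0,0],[0.8,0,0,0,0,0,0],[1,0,0,0,0,0,0],[1,0,0,0,0,0,0],[1,0,0,0,0,0,0],[1,0,0,0,0,0,0],[1,0,0,0,0,0,0]]'; python3 -m handwheel '[[1,0,0,-0.02,0,0,0],[1,0,0,-0.06,0,0,0],[1,0,0,-0.1,0,0,0],[1,0,0,-0.1,0,0,0],[1,0,0,-0.1,0,0,0],[1,0,0,-0.1,0,0,0],[1,0,0,-0.1,0,0,0],[1,0,0,-0.1,0,0,0]]';python3 -m handwheel '[[1,0,0,0,0,0,0],[1,0,0,0,0,0,0],[1,0,0,0,0,0,0],[1,0,0,0,0,0,0],[1,0,0,0,0,0,0],[1,0,0,0,0,0,0],[1,0,0,0,0,0,0],[1,0,0,0,0,0,0]]'; python3 -c "
from h import *
P=pts(cap('side','s5'))
for k in((.506,.289),(.474,.111)):
  p=sel(P,k,.043,.07,.125);print(np.percentile(p[:,2],[10,30,50]));q=sel(P,k,.03,.1,.19);print(len(q),*cyl(q,k,.018))
W=wpts(cap('wrist','w5'))
for k in((.506,.289),(.474,.111)):
  q=sel(W,k,.03,.1,.16);print(len(q),*cyl(q,k,.018))
  q=sel(W,k,.05,.1,.25);print(q[:,2].max())
p=sel(W,(.504,.438),.045,.078,.092);print('well',len(p),cv2.minEnclosingCircle((p[:,:2]*1000).astype(np.float32)),np.median(p[:,2]))
"
```

```text
time_s: 16.6
tcp_pos: [0.5058, 0.289, 0.1679]
ee_rot: [[-1.0, -0.002, 0.0], [-0.002, 1.0, 0.0], [-0.0, 0.0, -1.0]]
wrist_force: [-0.7, -0.5, 1.0]
gripper_width: 0.979
gripper_force: 0.0
time_s: 17.4
tcp_pos: [0.5055, 0.2887, 0.2666]
ee_rot: [[-1.0, -0.002, -0.002], [-0.002, 1.0, -0.002], [0.002, -0.002, -1.0]]
wrist_force: [0.0, -0.1, -0.2]
gripper_width: 1.002
gripper_force: 0.0
time_s: 18.2
tcp_pos: [0.5058, 0.2889, 0.2679]
ee_rot: [[-1.0, -0.002, 0.0], [-0.002, 1.0, 0.0], [-0.0, 0.0, -1.0]]
wrist_force: [-1.0, 0.7, 0.1]
gripper_width: 0.998
gripper_force: 0.0
[0.07533718 0.10523983 0.10608931]
1248 [0.50534465 0.28856351] 0.00202273353004761
[0.08013891 0.08140245 0.08443649]
804 [0.47439988 0.11173175] 0.001394434243556367
1873 [0.50291107 0.28895344] 0.00496102103878345
0.21926689417616718
1190 [0.47469191 0.11219355] 0.0003490190753422204
0.1941482482896431
well 1798 ((505.4317932128906, 435.3497009277344), 31.228992462158203) 0.08609476771284408
```

View pics/s5.png

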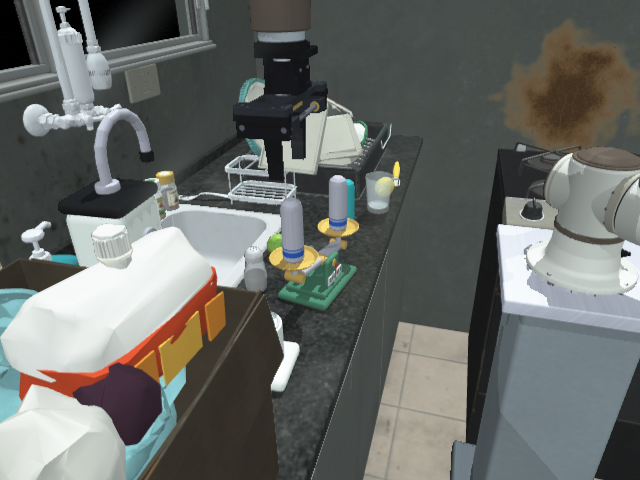

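View pics/w5.png

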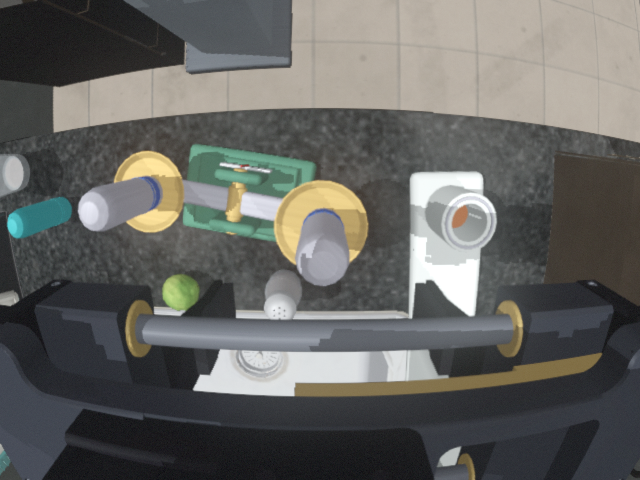

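The side view shows both cartridges standing, the left one at (291,230) high and the right one at (338,205) low. The wrist depth gives tops at 0.219 m and 0.194 m, so the beam is on its stop. The right one, first called B, is the full one, and the heavier wrist reading agrees. Picking it up now.

```bash
python3 -m handwheel '[[1,0.006,-0.03,0,0,0,0],[1,0.013,-0.07,0,0,0,0],[1,0.02,-0.115,0,0,0,0],[1,0.028,-0.155,0,0,0,0],[1,0.0314,-0.177,0,0,0,0],[1,0.0314,-0.177,0,0,0,0],[1,0.0314,-0.177,0.03,0,0,0],[1,0.0314,-0.177,0.05,0,0,0]]'; python3 -m handwheel '[[1,0,0,0,0,0,0],[1,0,0,0,0,0,0]]'; python3 -c "
from h import *
go([.4744,.1119,.1425]);rot()"
```

```text
time_s: 19.1
tcp_pos: [0.4748, 0.1124, 0.217]
ee_rot: [[-1.0, -0.002, 0.0], [-0.002, 1.0, 0.001], [-0.0, 0.001, -1.0]]
wrist_force: [0.2, 0.3, -1.2]
gripper_width: 1.0
gripper_force: 0.0
time_s: 19.3
tcp_pos: [0.4754, 0.1126, 0.2183]
ee_rot: [[-1.0, -0.003, 0.001], [-0.003, 1.0, -0.0], [-0.001, -0.0, -1.0]]
wrist_force: [0.1, -0.6, 0.1]
gripper_width: 0.997
gripper_force: 0.0
tcp [0.4754 0.1126 0.2183] F [ 0.07 -0.64  0.14] w 0.997 move [ 0.001  -0.0006  0.0758] yawY 90.2 rows 2.0
rotvec [-0.03  0.04  0.18]
```

```bash
python3 -m handwheel '[[1,0,0,0.03,0,0,0],[1,0,0,0.055,0,0,0],[1,0,0,0.07,0,0,0],[1,0,0,0.0753,0,0,0],[1,0,0,0.0753,0,0,0],[1,0,0,0.0753,0,0,0],[0,0,0,0.0753,0,0,0],[0,0,0,0.0753,0,0,0]]'; python3 -m handwheel '[[0,0,0,0,0,0,0],[0,0,0,0,0,0,0],[0,0,0,0,0,0,0],[0,0,0,0,0,0,0],[0,0,0,0,0,0,0],[0,0,0,0,0,0,0],[0,0,0,0,0,0,0],[0,0,0,0,0,0,0]]'; python3 -c "
from h import *
go([.4744,.1119,.3]);rot()"
```

```text
time_s: 20.1
tcp_pos: [0.4753, 0.1122, 0.1435]
ee_rot: [[-1.0, -0.002, 0.002], [-0.002, 1.0, 0.001], [-0.002, 0.001, -1.0]]
wrist_force: [-0.1, -0.1, 0.4]
gripper_width: 0.892
gripper_force: 0.0
time_s: 20.9
tcp_pos: [0.4747, 0.1118, 0.1425]
ee_rot: [[-1.0, -0.002, -0.0], [-0.002, 1.0, -0.0], [0.0, -0.0, -1.0]]
wrist_force: [-0.3, -0.3, 0.7]
gripper_width: 0.407
gripper_force: 30.0
tcp [0.4747 0.1118 0.1425] F [-0.33 -0.25  0.67] w 0.407 move [ 3.000e-04  1.000e-04 -1.575e-01] yawY 90.1 rows 4.0
rotvec [-0.01 -0.    0.12]
```

```bash
python3 -m handwheel '[[0,0,0,-0.01,0,0,0],[0,0,0,-0.03,0,0,0],[0,0,0,-0.06,0,0,0],[0,0,0,-0.1,0,0,0],[0,0,0,-0.14,0,0,0],[0,0,0,-0.17,0,0,0],[0,0.02,0.02,-0.175,0,0,0],[0,0.03,0.06,-0.175,0,0,0]]'; python3 -m handwheel '[[0,0,0.04,0,0,0,0],[0,0,0.08,0,0,0,0],[0,0,0.12,0,0,0,0],[0,-0.015,0.17,0,0,0,0],[0,-0.03,0.21,0,0,0,0],[0,-0.045,0.245,0,0,0,0],[0,-0.0605,0.264,0,0,0,0],[0,-0.0605,0.264,0,0,0,0]]'; python3 -m handwheel '[[0,0,0,0,0,0,0],[0,0,0,0,0,0,0]]'; python3 -c "
from h import *
go([.5055,.4358,.21]);rot();print(sensors.sense()['joints'])
W=wpts(cap('wrist','w6'))
p=sel(W,(.504,.438),.045,.078,.092);print('well',len(p),cv2.minEnclosingCircle((p[:,:2]*1000).astype(np.float32)),np.median(p[:,2]))"
```

```text
time_s: 21.7
tcp_pos: [0.4437, 0.171, 0.3196]
ee_rot: [[-1.0, 0.002, 0.002], [0.002, 1.0, 0.002], [-0.002, 0.002, -1.0]]
wrist_force: [0.8, 0.5, -3.5]
gripper_width: 0.406
gripper_force: 30.0
time_s: 22.5
tcp_pos: [0.5051, 0.4384, 0.3144]
ee_rot: [[-1.0, -0.003, -0.003], [-0.003, 1.0, -0.002], [0.003, -0.002, -1.0]]
wrist_force: [-0.3, -1.7, -4.0]
gripper_width: 0.402
gripper_force: 30.0
time_s: 22.7
tcp_pos: [0.5041, 0.4352, 0.3177]
ee_rot: [[-1.0, -0.002, -0.001], [-0.002, 1.0, -0.0], [0.001, -0.0, -1.0]]
wrist_force: [-0.5, -0.5, -2.8]
gripper_width: 0.408
gripper_force: 30.0
tcp [0.5041 0.4352 0.3177] F [-0.49 -0.47 -2.76] w 0.408 move [-0.0014  0.0006  0.1077] yawY 90.1 rows 3.0
rotvec [-0.03 -0.03  0.1 ]
[ 5.46816348e+01  2.38432997e+01  1.66059305e+01 -9.64847223e-03
 -8.28026926e+01 -1.44576386e+02]
well 1485 ((506.00030517578125, 435.7533874511719), 31.39864158630371) 0.08619975556988696
```

```bash
python3 -m handwheel '[[0,-0.001,0,0.03,0,0,0],[0,-0.001,0,0.07,0,0,0],[0,-0.001,0,0.11,0,0,0],[0,-0.001,0,0.14,0,0,0],[0,-0.001,0,0.15,0,0,0],[0,-0.001,0,0.15,0,0,0],[0,-0.001,0,0.15,0,0,0],[0,-0.001,0,0.15,0,0,0]]'; python3 -m handwheel '[[0,0,0,0,0,0,0],[0,0,0,0,0,0,0]]'; python3 -c "
from h import *
go([.5057,.436,.16]);rot()
c=cap('wrist','w7');W=wpts(c)
p=sel(W,(.504,.438),.045,.078,.092);print('well',len(p),cv2.minEnclosingCircle((p[:,:2]*1000).astype(np.float32)),np.median(p[:,2]))
q=sel(W,(.505,.436),.025,.105,.14);print('cart',len(q),*cyl(q,(.505,.436),.018))
S=cap('side','s7');P=pts(cap('scene','s7b'))
q=sel(P,(.505,.436),.03,.105,.14);print('cart scene',len(q),*cyl(q,(.505,.436),.018))
p=sel(P,(.504,.438),.045,.08,.09);print('well scene',cv2.minEnclosingCircle((p[:,:2]*1000).astype(np.float32)))
cv2.imwrite('pics/c7.png',cv2.resize(c['pixels'][140:300,230:430,::-1],None,fx=3.5,fy=3.5,interpolation=cv2.INTER_CUBIC))"
```

```text
time_s: 23.55
tcp_pos: [0.5066, 0.4369, 0.1704]
ee_rot: [[-1.0, -0.002, 0.003], [-0.002, 1.0, 0.004], [-0.003, 0.004, -1.0]]
wrist_force: [0.3, -0.3, -2.5]
gripper_width: 0.404
gripper_force: 30.0
time_s: 23.75
tcp_pos: [0.5059, 0.4363, 0.1688]
ee_rot: [[-1.0, -0.002, 0.001], [-0.002, 1.0, 0.002], [-0.001, 0.002, -1.0]]
wrist_force: [0.6, -0.5, -2.7]
gripper_width: 0.406
gripper_force: 30.0
tcp [0.5059 0.4363 0.1688] F [ 0.56 -0.48 -2.75] w 0.406 move [ 0.0002 -0.0003  0.0088] yawY 90.1 rows 1.0
rotvec [0.09 0.08 0.12]
well 2528 ((504.9781188964844, 435.49261474609375), 31.172510147094727) 0.08620035887546329
cart 648 [0.50589621 0.43719466] 0.00022707388448223057
cart scene 140 [0.50665413 0.43813004] 0.0007429778746720291
well scene ((505.0294494628906, 437.64520263671875), 31.667856216430664)
```

View pics/c7.png

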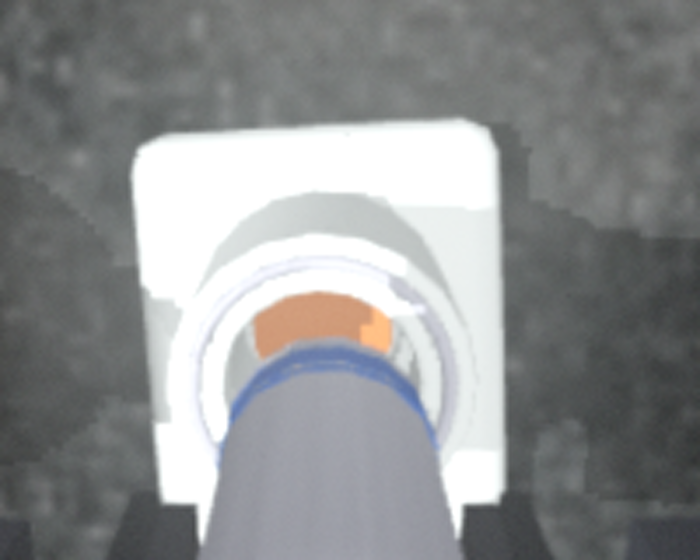

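The crop shows the cartridge above the well, with the collar centred near (320,385) and the orange plunger visible at (330,325). The fits put the cartridge about 1.2 mm and 1 mm off the axis, so I'll correct that and lower.

```bash
python3 -m handwheel '[[0,0.0012,-0.001,0.005,0,0,0],[0,0.0012,-0.001,0.012,0,0,0],[0,0.0012,-0.001,0.016,0,0,0],[0,0.0012,-0.001,0.018,0,0,0],[0,0.0012,-0.001,0.019,0,0,0],[0,0.0012,-0.001,0.019,0,0,0]]'; python3 -m handwheel '[[0,0,0,0.002,0,0,0],[0,0,0,0.004,0,0,0],[0,0,0,0.006,0,0,0],[0,0,0,0.007,0,0,0],[0,0,0,0.007,0,0,0]]'; python3 -c "
from h import *
go([.5047,.4353,.14]);rot();print(sensors.sense()['moment'])"
```

```text
time_s: 24.5
tcp_pos: [0.5044, 0.435, 0.1484]
ee_rot: [[-1.0, -0.002, 0.0], [-0.002, 1.0, -0.0], [-0.0, -0.0, -1.0]]
wrist_force: [-0.1, 0.4, -1.4]
gripper_width: 0.405
gripper_force: 30.0
time_s: 25.0
tcp_pos: [0.5044, 0.4349, 0.1414]
ee_rot: [[-1.0, -0.002, -0.0], [-0.002, 1.0, -0.0], [0.0, -0.0, -1.0]]
wrist_force: [0.0, -0.3, -2.7]
gripper_width: 0.409
gripper_force: 30.0
tcp [0.5044 0.4349 0.1414] F [ 0.03 -0.27 -2.74] w 0.409 move [-0.0003  0.0004  0.0014] yawY 90.1 rows 1.0
rotvec [-0.01 -0.    0.12]
[-0.04214741 -0.00959247  0.00929896]
```

```bash
python3 -m handwheel '[[0,0,0,0.002,0,0,0],[0,0,0,0.004,0,0,0],[0,0,0,0.006,0,0,0],[0,0,0,0.008,0,0,0],[0,0,0,0.008,0,0,0]]'; python3 -m handwheel '[[0,0,0,0.003,0,0,0],[0,0,0,0.006,0,0,0],[0,0,0,0.009,0,0,0],[0,0,0,0.011,0,0,0],[0,0,0,0.011,0,0,0]]'; python3 -c "
from h import *
go([.5047,.4353,.11]);rot();print(sensors.sense()['moment'])"
```

```text
time_s: 25.5
tcp_pos: [0.5046, 0.4351, 0.1333]
ee_rot: [[-1.0, -0.002, 0.0], [-0.002, 1.0, 0.0], [-0.0, 0.0, -1.0]]
wrist_force: [0.6, -0.1, -4.1]
gripper_width: 0.406
gripper_force: 30.0
time_s: 26.0
tcp_pos: [0.5045, 0.435, 0.1221]
ee_rot: [[-1.0, -0.002, 0.0], [-0.002, 1.0, 0.0], [-0.0, 0.0, -1.0]]
wrist_force: [1.9, 0.0, -3.1]
gripper_width: 0.4
gripper_force: 30.0
tcp [0.5045 0.435  0.1221] F [ 1.87  0.04 -3.14] w 0.4 move [-0.0002  0.0003  0.0121] yawY 90.1 rows 1.0
rotvec [0.   0.01 0.12]
[ 0.19504825 -0.77569447  0.02173423]
```

```bash
for i in 1 2; do python3 -m handwheel '[[0,-0.0003,0,0.001,0,0,0],[0,-0.0003,0,0.002,0,0,0],[0,-0.0003,0,0.003,0,0,0],[0,-0.0003,0,0.003,0,0,0]]' | egrep 'tcp|wrist'; done; python3 -c "
from h import *
print(sensors.sense()['moment'])"
```

```text
tcp_pos: [0.5047, 0.435, 0.1195]
wrist_force: [1.4, 0.6, -2.6]
tcp_pos: [0.5049, 0.435, 0.1163]
wrist_force: [2.2, 0.9, -2.7]
[ 0.35499894 -0.41044519  0.00426957]
```

```bash
for i in 1 2 3; do python3 -m handwheel '[[0,-0.0002,0.0001,0.001,0,0,0],[0,-0.0002,0.0001,0.002,0,0,0],[0,-0.0002,0.0001,0.002,0,0,0]]' | egrep 'tcp|wrist'; done; python3 -c "
from h import *
print(sensors.sense()['moment'])"
```

```text
tcp_pos: [0.505, 0.4349, 0.1142]
wrist_force: [1.2, 1.6, -3.3]
tcp_pos: [0.5052, 0.4349, 0.1122]
wrist_force: [0.4, -0.5, -2.9]
tcp_pos: [0.5054, 0.435, 0.1102]
wrist_force: [-0.3, -0.2, -3.0]
[-0.05412061 -0.03529281  0.04018778]
```

Lateral force is gone and the depth is about 36 mm. I'll keep feeling downward.

```bash
for i in 1 2 3; do python3 -m handwheel '[[0,0,0,0.0007,0,0,0],[0,0,0,0.0015,0,0,0],[0,0,0,0.0015,0,0,0]]' | egrep 'tcp|wrist'; done
```

```text
tcp_pos: [0.5055, 0.4352, 0.1089]
wrist_force: [0.8, 0.6, -4.4]
tcp_pos: [0.5055, 0.4352, 0.1074]
wrist_force: [-0.1, -0.2, -3.9]
tcp_pos: [0.5055, 0.4352, 0.1059]
wrist_force: [0.1, -0.4, -2.8]
```

```bash
for i in 1 2 3; do python3 -m handwheel '[[0,0,0,0.0007,0,0,0],[0,0,0,0.0015,0,0,0],[0,0,0,0.0015,0,0,0]]' | egrep 'time|tcp|wrist'; done
```

```text
time_s: 28.9
tcp_pos: [0.5055, 0.4352, 0.1044]
wrist_force: [0.6, -0.9, -3.4]
time_s: 29.2
tcp_pos: [0.5055, 0.4352, 0.1029]
wrist_force: [0.1, 0.3, -3.3]
time_s: 29.5
tcp_pos: [0.5055, 0.4352, 0.1014]
wrist_force: [-0.3, 0.4, -2.9]
```

```bash
for i in 1 2 3; do python3 -m handwheel '[[0,0,0,0.0005,0,0,0],[0,0,0,0.001,0,0,0],[0,0,0,0.001,0,0,0]]' | egrep 'tcp|wrist'; done
```

```text
tcp_pos: [0.5056, 0.4352, 0.1005]
wrist_force: [-0.1, -0.6, -3.5]
tcp_pos: [0.5057, 0.4353, 0.0997]
wrist_force: [0.2, -0.2, -2.2]
tcp_pos: [0.5059, 0.4353, 0.0996]
wrist_force: [-1.7, -0.8, 3.9]
```

Contact with the plunger came at tcp z≈0.0998. Now pushing in small steps.

```bash
for i in 1 2 3; do python3 -m handwheel '[[0,0,0,0.0005,0,0,0],[0,0,0,0.001,0,0,0],[0,0,0,0.001,0,0,0]]' | egrep 'tcp|wrist|width'; done
```

```text
tcp_pos: [0.5059, 0.4354, 0.0981]
wrist_force: [-1.5, -1.7, 4.4]
gripper_width: 0.401
tcp_pos: [0.5058, 0.4354, 0.0966]
wrist_force: [-0.8, -1.2, 4.9]
gripper_width: 0.407
tcp_pos: [0.5057, 0.4353, 0.0955]
wrist_force: [-1.2, 0.0, 4.1]
gripper_width: 0.402
```

```bash
for i in 1 2; do python3 -m handwheel '[[0,0,0,0.0005,0,0,0],[0,0,0,0.0005,0,0,0]]' | egrep 'tcp|wrist'; done
```

```text
tcp_pos: [0.5057, 0.4354, 0.095]
wrist_force: [-0.6, -2.6, 4.3]
tcp_pos: [0.5057, 0.4354, 0.0946]
wrist_force: [0.1, -0.6, 5.0]
```

```bash
for i in 1 2; do python3 -m handwheel '[[0,0,0,0.0005,0,0,0],[0,0,0,0.0005,0,0,0]]' | egrep 'tcp|wrist'; done
```

```text
tcp_pos: [0.5058, 0.4354, 0.0946]
wrist_force: [-1.9, -1.7, 6.5]
tcp_pos: [0.5059, 0.4354, 0.0946]
wrist_force: [-0.6, -1.9, 7.7]
```

```bash
for i in 1 2; do python3 -m handwheel '[[0,0,0,0.0004,0,0,0],[0,0,0,0.0004,0,0,0]]' | egrep 'tcp|wrist'; done
```

```text
tcp_pos: [0.5059, 0.4354, 0.0946]
wrist_force: [-1.9, -1.6, 10.1]
tcp_pos: [0.506, 0.4354, 0.0946]
wrist_force: [-1.4, -2.5, 10.1]
```

The force rises with no further travel, so this is the stop, with about 13 N on the valve. I'll ease off, let go and retreat.

```bash
python3 -m handwheel '[[0,0,0,-0.001,0,0,0],[0.45,0,0,-0.001,0,0,0],[0.6,0,0,-0.0015,0,0,0],[0.8,0,0,-0.0015,0,0,0],[1,0,0,-0.0015,0,0,0],[1,0,0,-0.0015,0,0,0],[1,0,0,-0.0015,0,0,0],[1,0,0,-0.0015,0,0,0]]'; python3 -m handwheel '[[1,0,0,-0.02,0,0,0],[1,0,0,-0.06,0,0,0],[1,0,0,-0.1,0,0,0],[1,0,0,-0.14,0,0,0],[1,0,0,-0.16,0,0,0],[1,0,0,-0.16,0,0,0],[1,0,0,-0.16,0,0,0]]'; python3 -c "
from h import *
W=wpts(cap('wrist','w9'));c=cap('scene','s9');cap('side','s9b');P=pts(c)
for X in(W,P):
  for k in((.505,.436),(.506,.289)):
    q=sel(X,k,.04,.05,.25);print(np.round(np.percentile(q[:,2],[50,99,100]),4))
cv2.imwrite('pics/c9.png',cv2.resize(c['pixels'][185:360,170:460,::-1],None,fx=2.7,fy=2.7))"
```

```text
time_s: 33.3
tcp_pos: [0.5056, 0.4353, 0.0941]
ee_rot: [[-1.0, -0.002, -0.0], [-0.002, 1.0, -0.0], [0.0, -0.0, -1.0]]
wrist_force: [0.6, 0.6, -0.3]
gripper_width: 0.909
gripper_force: 0.0
time_s: 34.0
tcp_pos: [0.5052, 0.4352, 0.2539]
ee_rot: [[-1.0, -0.002, -0.001], [-0.002, 1.0, 0.0], [0.001, 0.0, -1.0]]
wrist_force: [-0.3, 0.9, -0.6]
gripper_width: 0.999
gripper_force: 0.0
[0.0887 0.1451 0.1463]
[0.1091 0.1929 0.1943]
[0.0859 0.1442 0.1463]
[0.098  0.1916 0.1931]
```

View pics/c9.png

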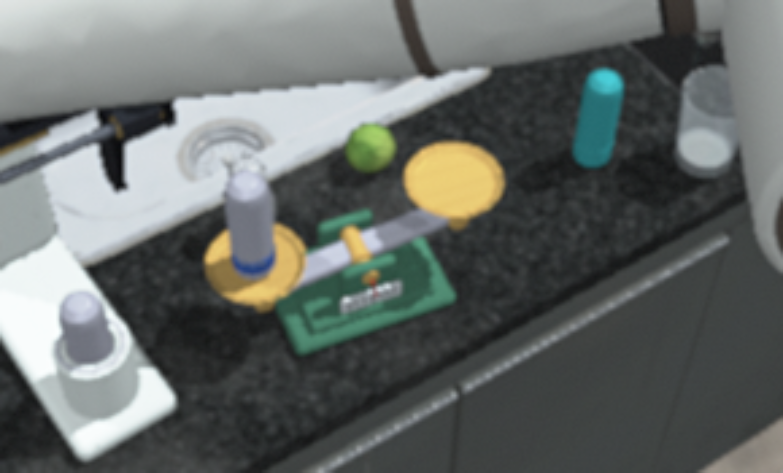

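The crop shows the full cartridge seated in the well at (85,345) and the spent one standing on the left pan at (250,225). The lime at (370,147), the tumbler and the shaker are undisturbed, and the gripper is clear.

```bash
python3 -m handwheel '[[1,0,0,0,0,0,0],[1,0,0,0,0,0,0]]' | tail -3; python3 -c "
from station import workorder
print(workorder.finish_job())"
```

```text
wrist_force: [0.9, 0.2, 0.0]
gripper_width: 0.999
gripper_force: 0.0
the job is handed in; nothing more can be done
None
```

I handed the job in at about 34 s: the cartridge that dropped is in the well with its valve felt home on the stop at about 13 N, the spent one is standing on the left pan, and the lime, salt shaker and tumbler were not touched.

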